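# Take the curing weight off and inspect the bond with a loupe

## Robot

A 6-joint arm with a two-finger parallel gripper is mounted at the origin on a cart in front of the work surface, level with it; the furniture and walls round the work are solid. World frame = base frame: x ahead of the robot, y to its left, z up, the work surface at z = 0. Lengths are in mm, angles in rad, forces in N, time in s.
With the tool pointing down it reaches from about 225 to 725 mm from the base axis. Payload 3.1 kg.
Tool frame: the origin (TCP) lies on the centre line of the jaws, within the pads' length; the fingertips stand 19 mm ahead of it and the grasp point (between the pads) is the TCP; z points along the fingers, y is the line along which they close (so a half turn about z gives the same grasp; the last joint's range is limited). The gripper opens to 85 mm and grips with 20 to 120 N. Pads are 22 mm wide; open, the fingers measure 114 mm over their backs; the gripper's body (76 mm by 85 mm) begins 54 mm behind the grasp point. The pads swing forward as they close: fully open they stand 13 mm farther back than shut.
Start: joints at [-1.457, 0.048, 0.099, 1.622, 0, 1.443], TCP at [125.697, -509.723, 250.312] pointing down, gripper open.
Joint ranges: [-2.91, 2.91], [-0.99, 1.94], [-1.21, 1.42], [-2.12, 2.29], [-1.49, 1.47], [-3.14, 3.14]. Speed limits (rad/s): [2.79, 2.79, 3.14, 3.14, 3.14, 3.14].

## Interface

Orientations are given as a unit quaternion [w, x, y, z].
In Python, from cell import get_state, optics, ctrl gives the robot as it stands.
- The arm moves only by the tool apply_moves, never from a script. Its argument "deltas" is a list of rows, each an object of numbers: "jaw": the finger opening in mm, from 0 to 85.4; "tx", "ty", "tz": the shift along the tool's x, y, z in units of 40 mm (1.0 is 40 mm); "ax", "ay", "az": the turn, a rotation vector about the tool's x, y, z in degrees. In form: [{"jaw": .., "tx": .., "ty": .., "tz": .., "ax": .., "ay": .., "az": ..}, ...]. A call has 1 to 8 rows; each row is the pose to reach, as a shift and turn from the pose commanded when the call began, along the tool's axes at that moment; what a row does not reach only later rows make up. A row lasts 1/10 s, in which the tool goes at most 50 mm and 8.59 degrees, less where a joint would pass 70% of its speed; a pose out of reach is approached as far as the arm can. A call with a gripper value outside its range is refused whole. The fingers move at their own pace and stop on an object; the grip force is fixed at half the most. Time passes only in rows, so rows that repeat a pose let the fingers close. It gives the time, the measured TCP pose, the force, the opening and the grip force at its end, in the units of the state.
- get_state(): the state, without advancing time (a new reading comes with each control period).
- optics.get_image(name): name is "scene" or "top"; returns a dict with "frame" (480x640x3 uint8, red, green, blue), "mtx" (3x3 intrinsics, pixels), "world_from_camera" (4x4, takes a point from camera to world coordinates). Camera axes: x right, y down, z forward; pixel columns grow to the right and rows downward; lengths in mm; the calibration is good to about 2 mm. A picture is of the moment at which its call begins. There is no depth.
- ctrl.hand_in(): hands the job in; it is judged then, once.
Trained networks look in a picture, given as the dict that the camera call returned (one of the last four; its "shot" number tells which), for a name from the list of things; names that differ only in an ending like _2 or _b are one class to them, and where a whole thing is asked for, a point or a joint stands for the part that bears it (a point fixed in the world has none). Each returns a list of dicts, best first, with "confidence" (0 to 1); they miss things now and then, are a little off and sometimes report something else, mostly with a low value. They report only what shows in the picture. A call takes as long as a camera call.
- optics.boxes_of(picture, target): "rect" ([left, top, right, bottom] as shares, 0 to 1, of the picture: columns of its width, rows of its height, round what is visible of it).
The state is a dict: "t": time; "qpos": joint angles; "qvel": joint speeds; "joint_efforts": joint torques, N m; "eef_pos": TCP position; "ee_rot": TCP orientation; "force": force on the tool from outside, world axes, zero at the start; "moment": the same for the moment, N m; "opening": finger opening in mm; "gripper_force": force on a finger pad.
Only numpy, scipy, OpenCV 4.12 (cv2) and the standard library are available. Lean on these libraries where they do the work, as an engineer would, in place of code of your own. Each camera call takes 0.05 s, during which the arm holds its last target. There are 200 camera calls.

## Task

The glue has cured: lift the steel weight off the bonded window on the inspection stage and set it gently down, flat and fully home, in its own slot of the weight rack (the empty slot cut to its size). Then pick up the loupe and hold it level, the right way up, centred over the window with its bottom rim at the height of the tip of the stage's pointer, touching neither the part nor the pointer; finish while holding it still there. Leave the pointer as it is set and the tweezers, gel box and foot knob where they are.

Things in the scene. Friction and masses are not known exactly. Their poses are not given: they have to be found in the camera images.
- weight: Plain ground steel block, 40 x 25 x 25 mm (x, y, z), 0.13 to 0.27 kg, lying on the bonded window of the stage at the start. Origin: centre of its underside; x along its 40 mm length, z up.
- stage: Fixed inspection stage: aluminium base 90 x 150 x 8 mm (local x -45 to 45, y -45 to 105) with a white carrier (44 x 56 mm) and a small bonded window (21 x 33 mm) at local x = y = 0. A steel post 10 mm thick, 82 mm high, stands at local y = +85 mm. Origin: underside (on the 2 mm mat), under the window's centre; z up. The weight lies along local y within 0.25 rad.
- part_top (a point): Centre of the top face of the bonded window, 18 mm above the stage's origin, 20 mm above the work surface (axes as the stage).
- pointer_tip (a point): Tip of the pointer that marks the focal height, where the loupe's bottom rim belongs: a level rod 5 mm thick, tapering, from a black collar (18 mm across) on the stage's post along the stage's local -y. The tip ends 32 mm short of the window's vertical centre line (local y = +32 mm), 45 to 70 mm above the stage's origin, differing from run to run.
- pointer (a joint): Height setting of the pointer: 0 to 0.025 m; the tip stands 0.045 m + this value above the stage's origin. Held by friction (about 6 N), not to be shifted.
- slot_medium: Fixed grey block of the weight rack, 56 x 70 x 16 mm (x, y, z), with the weight's own empty pocket: 29 mm (x) by 44 mm (y), 8 mm deep; the weight goes in with its length along this block's y, either way round, with 2 mm to spare on each side, and sticks out 17 mm. Origin: centre of the underside, on the rack's 6 mm board; z up.
- slot_small: Like block in the same row (blocks spaced 71 mm along y, in any order) with a smaller empty pocket, 22 x 32 mm, too small for the weight. Origin: centre of the underside.
- slot_large: Like block in the same row whose pocket is filled by a larger fixed steel weight, 34 x 54 mm, that also sticks out 17 mm. Origin: centre of the underside.
- slot_floor (a point): Centre of the floor of the weight's own pocket, 14 mm above the work surface; the pocket's rim is 22 mm above the work surface. Axes as slot_medium.
- loupe: Black ten-times loupe, 36 mm across, 48 mm high, 60 g, standing upright on its open skirt (32 mm across) on the work surface; the wider eyepiece ring (36 mm across) takes up the heights 29 to 48 mm. Origin: centre of its bottom rim; z up through the eyepiece. Can be gripped round the eyepiece ring from above, in any direction.
- tweezers: Bystander: steel tweezers, 130 mm long, lying on the work surface. Origin: centre of the underside.
- gel_box: Bystander: closed flat black gel box, 59 x 57 x 14 mm. Origin: centre of the underside.
- foot_knob: Bystander: black lobed knob with a brass stud, 26 mm across, 24 mm high. Origin: centre of the underside.

How it is judged:
By the outcome, as a careful person would: the job done as asked, in the order asked, and still so for the second after the job is handed in, while the arm keeps its last pose, push and grip.
It also fails if it takes over 64 s, if anything falls off the work surface, if the arm or the gripper's body presses on something with over 40 N, if the wrist force passes 120 N, or if a joint passes its speed limit or range.

## Working session

There is one attempt and no reset: what is moved stays moved. The work goes in short steps, Python scripts to look and compute and a tool call to move; the robot and the scene stay as the last step left them, time stands still between calls to the robot, and variables do not carry over. Pictures are saved under pics/ and viewed, at most 10 in all, crops included, and the job is handed in when it is done.

Besides the shell and the picture viewer there is one more tool, called as name([rows], argument=value, ...), one row to a line, values as JSON. apply_moves: Moves the arm, as the interface text tells. Its arguments: {"type":"object","properties":{"deltas":{"type":"array"}},"required":["deltas"]}

```bash
mkdir -p pics; ls; python3 - <<'E'
from cell import get_state, optics
import cv2, numpy as np
s=get_state(); print({k:np.round(v,3).tolist() for k,v in s.items()})
for c in ("scene","top"):
    p=optics.get_image(c); cv2.imwrite(f"pics/{c}0.png",p["frame"][:,:,::-1])
    np.savez(f"{c}0.npz",K=p["mtx"],T=p["world_from_camera"],f=p["frame"])
    print(c,np.round(p["mtx"],1).tolist(),np.round(p["world_from_camera"],3).tolist())
    for n in ("weight","stage","part_top","pointer_tip","pointer","slot_medium","slot_small","slot_large","slot_floor","loupe","tweezers","gel_box","foot_knob"):
        try: print(n,[(np.round(np.array(b["rect"])*[640,480,640,480],1).tolist(),round(b["confidence"],2)) for b in optics.boxes_of(p,n)[:3]])
        except Exception as e: print(n,e)
E
```

```text
pics
{'t': 0.0, 'qpos': [-1.457, 0.049, 0.098, 1.622, 0.0, 1.443], 'qvel': [-0.001, -0.0, -0.001, 0.0, -0.0, 0.002], 'joint_efforts': [0.0, -33.878, 32.002, 0.02, -0.0, 0.0], 'eef_pos': [125.633, -509.158, 249.106], 'ee_rot': [-0.001, 0.993, 0.121, 0.0], 'force': [0.348, -0.071, 0.044], 'moment': [0.02, -0.008, 0.003], 'gripper_force': 0.0, 'opening': 85.064}
scene [[551.9, 0.0, 326.4], [0.0, 551.9, 243.1], [0.0, 0.0, 1.0]] [[-0.853, -0.334, 0.402, 108.764], [-0.522, 0.564, -0.64, 786.27], [-0.013, -0.755, -0.655, 810.418], [0.0, 0.0, 0.0, 1.0]]
weight [([332.5, 264.0, 375.6, 301.1], 0.73), ([359.1, 170.1, 370.1, 180.0], 0.29)]
stage [([383.9, 177.6, 432.7, 218.5], 0.88)]
part_top [([382.6, 174.6, 432.8, 217.6], 0.91)]
pointer_tip [([320.2, 289.8, 362.1, 321.7], 0.2)]
pointer [([400.2, 193.6, 406.9, 202.6], 0.51)]
slot_medium [([320.7, 288.1, 361.8, 323.8], 0.72)]
slot_small [([295.9, 311.3, 346.2, 355.4], 0.73)]
slot_large [([333.8, 264.1, 374.6, 298.0], 0.66)]
slot_floor [([317.6, 288.8, 361.1, 327.2], 0.86)]
loupe [([242.7, 367.3, 264.6, 398.0], 0.77)]
tweezers []
gel_box [([263.9
[... 309 characters left out ...]
t [([464.0, 250.6, 490.6, 270.0], 0.65)]
stage [([427.9, 235.4, 504.7, 289.2], 0.68)]
part_top [([422.4, 236.6, 500.7, 292.1], 0.68)]
pointer_tip []
pointer [([434.5, 259.5, 464.2, 272.0], 0.51)]
slot_medium [([256.2, 272.8, 296.2, 298.4], 0.9), ([290.5, 269.5, 326.2, 294.7], 0.43)]
slot_small [([225.3, 268.4, 261.0, 300.0], 0.86)]
slot_large [([292.8, 269.4, 326.4, 295.3], 0.73), ([294.4, 187.6, 320.9, 214.4], 0.33)]
slot_floor [([260.0, 269.4, 292.7, 301.5], 0.66)]
loupe [([162.8, 260.8, 180.7, 276.9], 0.49)]
tweezers [([186.6, 207.7, 246.2, 212.6], 0.59), ([257.9, 271.8, 291.6, 298.6], 0.52)]
gel_box [([292.6, 190.1, 322.1, 214.8], 0.87), ([428.9, 235.7, 504.1, 293.5], 0.37)]
foot_knob []
```

```bash
python3 - <<'E'
import cv2
t=cv2.imread("pics/top0.png"); s=cv2.imread("pics/scene0.png")
a=cv2.resize(t[180:310,150:520],(740,260),interpolation=cv2.INTER_CUBIC)
b=cv2.resize(s[150:400,200:450],None,fx=1.3,fy=1.3)
c=cv2.resize(s[165:230,350:450],(400,260),interpolation=cv2.INTER_CUBIC)
import numpy as np
o=np.zeros((600,800,3),np.uint8);o[:260,:740]=a;o[265:265+325,:325]=b;o[265:525,335:735]=c
cv2.imwrite("pics/m0.png",o)
cv2.imwrite("pics/topL.png",cv2.resize(t[225:305,410:530],(780,520),interpolation=cv2.INTER_CUBIC))
E
```

```text
(no output)
```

View pics/m0.png

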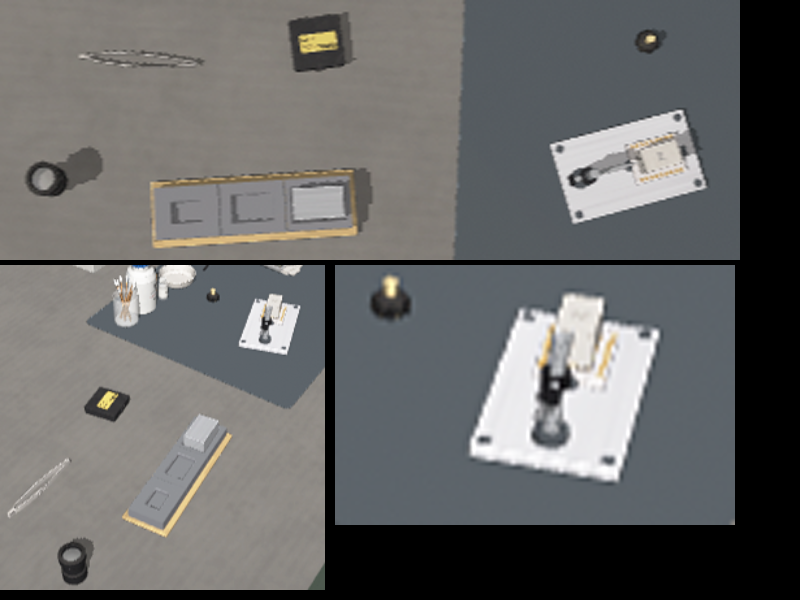

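View pics/topL.png

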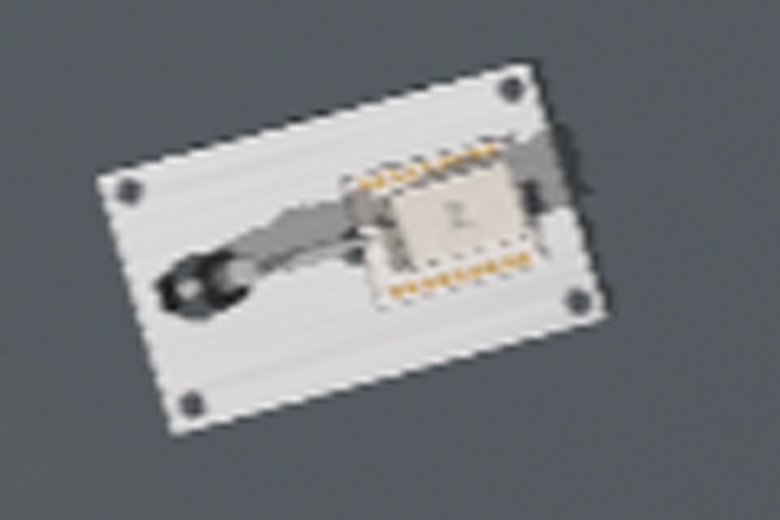

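The composite shows the rack with the medium pocket in the middle (top px ≈ 277,284), the filled large block at right, the loupe at top px ≈ 172,269, and the weight on the stage at ≈ 479,260 with the pointer's post at ≈ 440,269. Zooming in for corner picks.

```bash
python3 - <<'E'
import cv2, numpy as np
t=cv2.imread("pics/top0.png"); s=cv2.imread("pics/scene0.png")
o=np.zeros((600,800,3),np.uint8)
o[:300]=cv2.resize(t[255:315,185:345],(800,300),interpolation=cv2.INTER_CUBIC)   # 5x
o[300:,:400]=cv2.resize(s[260:360,290:390][:75],(400,300),interpolation=cv2.INTER_CUBIC) # 4x, rows260-335
o[300:,400:]=cv2.resize(s[170:220,375:441],(400,300),interpolation=cv2.INTER_CUBIC) #6.06x,6x
cv2.imwrite("pics/m1.png",o)
E
```

```text
(no output)
```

View pics/m1.png

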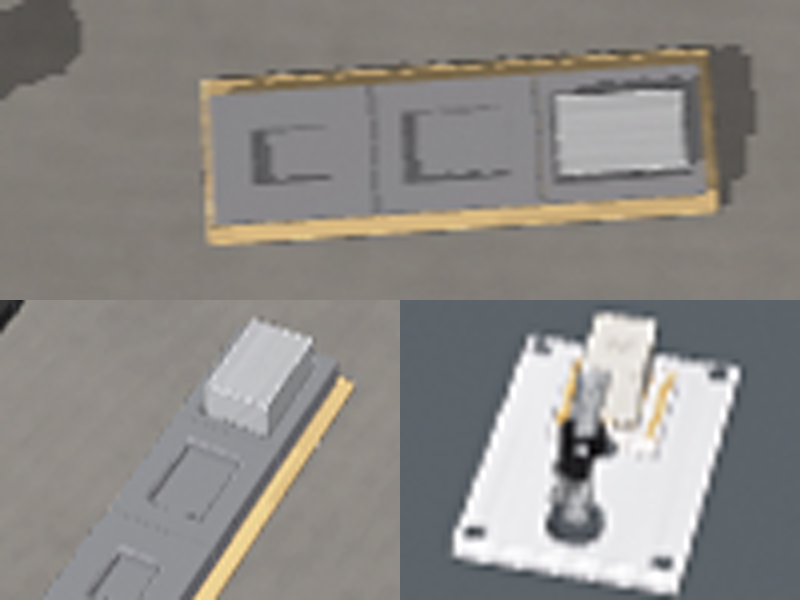

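The zoom shows the block row outline, the medium pocket (top ≈ 276,284; scene ≈ 339,305), and the stage with the black collar partway up the post in the scene view (≈ 404.5,194). Fitting the known shapes to the picked corners.

```bash
cat > h.py <<'E'
import numpy as np
from scipy.optimize import least_squares
C={c:np.load(f"{c}0.npz") for c in("top","scene")}
def proj(c,P):
    T=C[c]["T"];K=C[c]["K"];p=(np.atleast_2d(P)-T[:3,3])@T[:3,:3];p=p@K.T
    return p[:,:2]/p[:,2:]
def ray(c,uv,z):
    T=C[c]["T"];K=C[c]["K"];d=T[:3,:3]@np.linalg.solve(K,[*uv,1]);o=T[:3,3]
    return o+d*(z-o[2])/d[2]
def loc(pose,L):
    x,y,a=pose;L=np.atleast_2d(L).astype(float);c,s=np.cos(a),np.sin(a)
    return np.c_[x+c*L[:,0]-s*L[:,1],y+s*L[:,0]+c*L[:,1],L[:,2]]
def src(p,off,sc,o=(0,0)): return (np.array(p,float)-o+.5)/sc-.5+off
def fit(obs,x0):
    f=lambda q:np.concatenate([(proj(c,loc(q,L))-uv).ravel() for c,L,uv in obs])
    r=least_squares(f,x0,loss="soft_l1",f_scale=.5);return r.x,np.round(f(r.x).reshape(-1,2),1).tolist()
def box(hx,hy,z,cy=0): return [[hx,cy+hy,z],[hx,cy-hy,z],[-hx,cy-hy,z],[-hx,cy+hy,z]] # TL TR BR BL in top image
E
cat > fit.py <<'E'
from h import *
sT=("top",box(45,75,10,30),src([(97,178),(533,62),(607,318),(172,435)],(410,225),6.5))
sS=("scene",[[45,-45,10],[-45,-45,10],[-45,105,10],[45,105,10]],src([(527,335),(742,368),(677,594),(453,555)],(375,170),(6.06,6),(400,300)))
g=[280,-250,.26]
for n,o in(("T",[sT]),("S",[sS]),("TS",[sT,sS])):
    q,r=fit(o,g);print("stage",n,np.round(q,3),r)
st=q
w=("top",box(12.5,20,45),src([(388,193),(515,170),(530,240),(410,266)],(410,225),6.5))
q,r=fit([w],g);print("weight T",np.round(q,3),r)
w2=("scene",[[12.5,-20,45],[-12.5,-20,45]],src([(595,313),(657,318)],(375,170),(6.06,6),(400,300)))
q,r=fit([w2],g);print("weight S",np.round(q,3),r)
rT=("top",box(28,106,22),src([(210,95),(705,65),(712,193),(214,225)],(185,255),5))
rL=("top",box(17,27,39,-71),src([(555,95),(686,88),(690,166),(556,178)],(185,255),5))
rP=("scene",[[14.5,-22,22],[-14.5,-22,22],[-14.5,22,22],[14.5,22,22]],src([(190,440),(240,472),(197,520),(150,483)],(290,260),4,(0,300)))
rW=("scene",[[17,-98,39],[-17,-98,39],[-17,-44,39],[17,-44,39]],src([(257,320),(313,343),(270,405),(207,378)],(290,260),4,(0,300)))
for n,o in(("T",[rT]),("TL",[rL]),("S",[rP]),("SL",[rW]),("all",[rT,rP,rL,rW])):
    q,r=fit(o,[230,80,.06]);print("rack",n,np.round(q,3),r)
for c,uv in(("top",(171.7,268.8)),("scene",(253.6,375))): print("loupe",c,np.round(ray(c,uv,47),1))
for h in(0,45,50,55,60,65,70,82):
    P=loc(st,[[0,85,h+2],[0,32,h+2]]);print(h,"collar/tip scene",np.round(proj("scene",P),1).tolist(),"top",np.round(proj("top",P),1).tolist())
print("obs collar scene",src((580,445),(375,170),(6.06,6),(400,300)),"top collar",src((205,285),(410,225),6.5),"top tip?",src((352,255),(410,225),6.5))
E
python3 fit.py
```

```text
stage T [ 528.749 -275.993  -31.163] [[0.2, -0.4], [-0.9, -0.0], [-0.0, 0.3], [0.3, 0.1]]
stage S [ 5.26971e+02 -2.73723e+02  2.56000e-01] [[0.1, 1.5], [-0.2, 1.4], [0.6, -0.7], [-0.3, -0.7]]
stage TS [ 528.477 -276.021  -75.145] [[0.2, -0.3], [-0.9, 0.1], [-0.0, 0.5], [0.4, 0.2], [0.0, 0.9], [-0.4, 0.9], [0.3, -1.4], [-0.6, -1.5]]
weight T [ 528.003 -274.04   -18.656] [[0.6, -0.2], [-0.5, -0.4], [-0.0, 0.4], [-0.0, 0.1]]
weight S [ 308.926 -254.404    1.346] [[78.2, 36.6], [73.9, 31.0]]
rack T [477.885 159.123 113.154] [[0.3, -0.1], [-0.6, -0.2], [-0.3, 0.3], [0.6, 0.0]]
rack TL [477.749 160.054  12.627] [[0.2, 0.2], [-0.6, -0.1], [-0.3, 0.3], [1.0, -0.4]]
rack S [478.195 159.406 -62.828] [[0.2, -0.1], [0.6, -2.6], [-0.1, 0.1], [-1.4, 3.5]]
rack SL [238.396  78.437   1.398] [[69.3, 34.6], [65.2, 19.1], [100.2, 17.0], [106.3, 34.0]]
rack all [4.77806e+02 1.59216e+02 5.40000e-02] [[0.3, -0.1], [-0.6, -0.0], [-0.4, 0.4], [0.5, -0.1], [-0.2, -0.1], [0.5, -3.0], [0.8, 0.0], [-0.9, 4.0], [0.7, 0.3], [-0.2, 0.1], [0.0, 0.6], [1.4, -0.3], [-0.8, -0.2], [0.3, -0.6], [-0.7, 0.9], [-0.5, 1.9]]
[... 199 characters left out ...]
]] top [[443.0, 268.0], [467.1, 261.6]]
50 collar/tip scene [[404.6, 194.5], [408.8, 182.0]] top [[443.5, 267.8], [467.7, 261.3]]
55 collar/tip scene [[404.7, 192.8], [409.0, 180.2]] top [[444.0, 267.6], [468.3, 261.1]]
60 collar/tip scene [[404.9, 191.0], [409.1, 178.5]] top [[444.5, 267.4], [468.9, 260.9]]
65 collar/tip scene [[405.1, 189.2], [409.3, 176.8]] top [[445.1, 267.3], [469.6, 260.7]]
70 collar/tip scene [[405.3, 187.4], [409.5, 175.0]] top [[445.6, 267.1], [470.2, 260.5]]
82 collar/tip scene [[405.7, 183.1], [409.9, 170.7]] top [[446.8, 266.6], [471.7, 260.0]]
obs collar scene [404.28547855 193.75      ] top collar [441.11538462 268.42307692] top tip? [463.73076923 263.80769231]
```

```bash
cat > fit2.py <<'E'
from h import *
import cv2
sT=("top",box(45,75,10,30),src([(97,178),(533,62),(607,318),(172,435)],(410,225),6.5))
px=src([(527,335),(742,368),(677,594),(453,555)],(375,170),(6.06,6),(400,300))
sS=("scene",[[45,-45,10],[-45,-45,10],[-45,105,2],[45,105,2]],px)
g=[528,-276,.25]
for n,o in(("S",[sS]),("TS",[sT,sS])):
    q,r=fit(o,g);print("stage",n,np.round(q,3),r)
    if n=="S": st=q
w2=("scene",[[12.5,-20,45],[-12.5,-20,45]],src([(595,313),(657,318)],(375,170),(6.06,6),(400,300)))
q,r=fit([w2],[528,-274,.194]);print("weight S",np.round(q,3),r)
for c in("scene","top"):
    f=C[c]["f"].max(2).astype(float)
    m=(f<75).astype(np.uint8)
    n,l,s,ce=cv2.connectedComponentsWithStats(m)
    print(c,[(s[i].tolist(),np.round(ce[i],2).tolist()) for i in range(1,n) if s[i][4]>5 and (150<s[i][0]<470)])
for h in(0,8,45,50,55,82):
    P=loc(st,[[0,85,h+2],[0,32,h+2]]);print(h,np.round(proj("scene",P),1).tolist())
print(C["scene"]["f"][178:214,398:412].mean(2).astype(int))
E
python3 fit2.py
```

```text
stage S [ 5.29763e+02 -2.80314e+02  2.54000e-01] [[0.3, -0.1], [-0.2, -0.1], [0.3, 0.1], [-0.4, 0.1]]
stage TS [ 5.28810e+02 -2.77256e+02  2.53000e-01] [[0.8, -0.4], [-0.4, -0.1], [0.6, 0.3], [1.0, 0.1], [0.1, 0.6], [-0.3, 0.6], [0.0, 0.9], [-0.6, 0.9]]
weight S [ 5.28290e+02 -2.78512e+02  3.83000e-01] [[0.0, 0.0], [-0.0, -0.0]]
scene [([317, 0, 150, 136, 15737], [394.86, 57.3]), ([469, 0, 163, 370, 974], [543.01, 227.75]), ([198, 3, 124, 67, 427], [290.84, 38.74]), ([287, 57, 1, 10, 10], [287.0, 61.5]), ([290, 56, 1, 16, 16], [290.0, 63.5]), ([281, 61, 2, 16, 16], [281.94, 68.5]), ([293, 60, 1, 11, 11], [293.0, 65.0]), ([279, 62, 2, 17, 17], [279.29, 70.0]), ([273, 65, 2, 17, 17], [273.65, 73.0]), ([276, 64, 2, 17, 17], [276.53, 72.0]), ([285, 65, 1, 11, 11], [285.0, 70.0]), ([267, 69, 3, 16, 16], [268.12, 76.5]), ([264, 70, 3, 17, 18], [265.17, 77.61]), ([271, 71, 1, 11, 11], [271.0, 76.0]), ([259, 73, 2, 17, 17], [259.41, 81.0]), ([262, 72, 2, 17, 17], [262.41, 80.0]), ([256, 75, 2, 17, 17], [256.47, 83.0]), ([253, 77, 2, 16, 16], [253.44, 84.5]), ([250, 78, 2, 17, 18], [250.44, 8
[... 2469 characters left out ...]
1 151 155 113 151 165 188 143 244 237 234 234 234]
 [237 201 136 129 125 175 188 163 138 226 240 235 234 234]
 [239 234  98  83 125 163 182 127 113 140 223 237 234 233]
 [240 189  80  89 150 178 188 154  83  89 172 239 235 233]
 [242 123  80  91 137 167 162 155  87  91 155 241 235 233]
 [243  73  69  89  93 106 124 102  93  90 138 241 235 233]
 [244 115  58  82  92  88  89  89  89  86 178 239 235 233]
 [241 201 110  73  80  85  85  83  75 124 226 237 234 232]
 [239 241 206 183 155 126 125 127 185 210 239 235 233 233]
 [234 237 239 242 230 212 214 212 242 238 235 234 233 234]
 [243 247 247 246 238 237 237 237 234 234 234 233 233 233]
 [249 251 250 246 237 237 245 249 245 243 233 230 229 233]]
```

```bash
cat > plan.py <<'E'
import sys,numpy as np
from cell import get_state
from scipy.spatial.transform import Rotation as R
def plan(x,y,z,yaw):   # yaw = world angle of jaw line; tool pointing down
    s=get_state();q=np.array(s["ee_rot"]);A=R.from_quat(q[[1,2,3,0]])
    d=A.inv().apply(np.array([x,y,z])-s["eef_pos"])/40
    best=None
    for p in(yaw+np.pi/2,):
        B=R.from_matrix(np.array([[np.cos(p),np.sin(p),0],[np.sin(p),-np.cos(p),0],[0,0,-1]]).T)
        print("t",np.round(d,3),"a",np.round((A.inv()*B).as_rotvec(degrees=True),2))
    print("pos",np.round(s["eef_pos"],1),"F",np.round(s["force"],2),"open",round(s["opening"],1),"gf",round(s["gripper_force"],1),"t",s["t"],"q6",round(s["qpos"][5],2))
if __name__=="__main__": plan(*map(float,sys.argv[1:5]))
E
python3 plan.py 528.2 -276 140 0.2
```

```text
t [11.169 -3.264  2.758] a [  0.    0.  -87.6]
pos [ 125.7 -509.7  250.3] F [ 0.51 -0.36  0.11] open 85.4 gf 0.0 t 1.4 q6 1.44
```

apply_moves([
  {"jaw": 85, "tx": 11.17, "ty": -3.26, "tz": 2.75, "az": -87.6},
  {"jaw": 85, "tx": 11.17, "ty": -3.26, "tz": 2.75, "az": -87.6},
  {"jaw": 85, "tx": 11.17, "ty": -3.26, "tz": 2.75, "az": -87.6},
  {"jaw": 85, "tx": 11.17, "ty": -3.26, "tz": 2.75, "az": -87.6},
  {"jaw": 85, "tx": 11.17, "ty": -3.26, "tz": 2.75, "az": -87.6},
  {"jaw": 85, "tx": 11.17, "ty": -3.26, "tz": 2.75, "az": -87.6},
  {"jaw": 85, "tx": 11.17, "ty": -3.26, "tz": 2.75, "az": -87.6},
  {"jaw": 85, "tx": 11.17, "ty": -3.26, "tz": 2.75, "az": -87.6},
])

```text
invalid input
```

```bash
python3 plan.py 528.2 -276 140 0.2
```

```text
t [11.169 -3.264  2.758] a [  0.    0.  -87.6]
pos [ 125.7 -509.7  250.3] F [ 0.51 -0.36  0.11] open 85.4 gf 0.0 t 1.4 q6 1.44
```

apply_moves([
  {"jaw": 85, "tx": 11.17, "ty": -3.26, "tz": 2.75, "ax": 0, "ay": 0, "az": -87.6},
  {"jaw": 85, "tx": 11.17, "ty": -3.26, "tz": 2.75, "ax": 0, "ay": 0, "az": -87.6},
  {"jaw": 85, "tx": 11.17, "ty": -3.26, "tz": 2.75, "ax": 0, "ay": 0, "az": -87.6},
  {"jaw": 85, "tx": 11.17, "ty": -3.26, "tz": 2.75, "ax": 0, "ay": 0, "az": -87.6},
  {"jaw": 85, "tx": 11.17, "ty": -3.26, "tz": 2.75, "ax": 0, "ay": 0, "az": -87.6},
  {"jaw": 85, "tx": 11.17, "ty": -3.26, "tz": 2.75, "ax": 0, "ay": 0, "az": -87.6},
  {"jaw": 85, "tx": 11.17, "ty": -3.26, "tz": 2.75, "ax": 0, "ay": 0, "az": -87.6},
  {"jaw": 85, "tx": 11.17, "ty": -3.26, "tz": 2.75, "ax": 0, "ay": 0, "az": -87.6},
])

```text
t: 2.2
eef_pos: [464.0, -313.2, 158.0]
ee_rot: [0.0, 0.749, 0.662, -0.0]
force: [0.4, -0.7, 1.5]
opening: 84.8
gripper_force: 0.0
```

```bash
python3 plan.py 528.2 -276 140 0.2
```

```text
t [1.119 1.478 0.451] a [  0.02   0.04 -18.49]
pos [ 464.  -313.2  158. ] F [ 0.4  -0.72  1.47] open 84.8 gf 0.0 t 2.2 q6 0.98
```

apply_moves([
  {"jaw": 85, "tx": 1.1, "ty": 1.45, "tz": 0.45, "ax": 0, "ay": 0, "az": -18.5},
  {"jaw": 85, "tx": 1.1, "ty": 1.45, "tz": 0.45, "ax": 0, "ay": 0, "az": -18.5},
  {"jaw": 85, "tx": 1.1, "ty": 1.45, "tz": 0.45, "ax": 0, "ay": 0, "az": -18.5},
  {"jaw": 85, "tx": 1.1, "ty": 1.45, "tz": 0.45, "ax": 0, "ay": 0, "az": -18.5},
])

```text
t: 2.6
eef_pos: [525.5, -277.8, 139.9]
ee_rot: [-0.001, 0.635, 0.772, -0.0]
force: [-0.1, -0.1, 0.5]
opening: 85.3
gripper_force: 0.0
```

```bash
python3 plan.py 528.2 -276 52 0.2; python3 - <<'E'
from cell import optics
import cv2,numpy as np
o=np.zeros((600,800,3),np.uint8)
s=optics.get_image("scene")["frame"][:,:,::-1];t=optics.get_image("top")["frame"][:,:,::-1]
cv2.imwrite("pics/s1.png",s);cv2.imwrite("pics/t1.png",t)
o[:,:400]=cv2.resize(s[110:230,370:450],(400,600),interpolation=3)
o[:400,400:]=cv2.resize(t[225:305,440:520],(400,400),interpolation=3)
cv2.imwrite("pics/m2.png",o)
E
```

```text
t [0.031 0.078 2.198] a [-0.07 -0.02 -0.35]
pos [ 525.5 -277.8  139.9] F [-0.07 -0.12  0.49] open 85.3 gf 0.0 t 2.6 q6 0.78
```

View pics/m2.png

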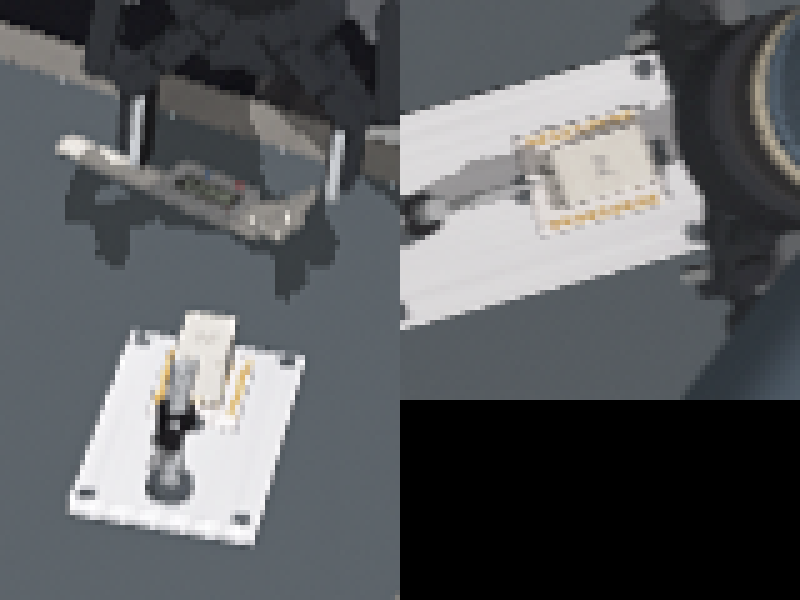

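The picture shows the gripper above the stage: fingertips in scene at ≈ (397.6,143) and (436.6,150), weight's top face in top view centred at ≈ (481,258). Checking against projection.

```bash
python3 - <<'E'
from h import *
u=np.array([np.cos(.2),np.sin(.2),0])
c=np.array([525.5,-277.8,140])
for dz in(-6,-12,-19): print(dz,np.round([proj("scene",c+s*u*47+[0,0,dz])[0] for s in(1,-1)],1).tolist())
print(ray("top",(480.85,258.25),45), ray("scene",(404.6,178),45))
E
python3 plan.py 528.2 -276 52 0.2
```

```text
-6 [[396.2, 142.1], [435.7, 148.9]]
-12 [[396.1, 144.3], [435.4, 151.1]]
-19 [[395.8, 146.9], [435.1, 153.7]]
[ 527.45666722 -274.80460994   45.        ] [ 540.269658   -264.85664277   45.        ]
t [0.058 0.094 2.22 ] a [-0.01  0.04 -0.49]
pos [ 525.  -278.9  140.8] F [-0.8   0.32  0.29] open 85.2 gf 0.0 t 2.7 q6 0.78
```

apply_moves([
  {"jaw": 60, "tx": 0.06, "ty": 0.07, "tz": 1.0, "ax": 0, "ay": 0, "az": 0},
  {"jaw": 60, "tx": 0.06, "ty": 0.07, "tz": 1.8, "ax": 0, "ay": 0, "az": 0},
  {"jaw": 60, "tx": 0.06, "ty": 0.07, "tz": 2.1, "ax": 0, "ay": 0, "az": 0},
  {"jaw": 60, "tx": 0.06, "ty": 0.07, "tz": 2.27, "ax": 0, "ay": 0, "az": 0},
  {"jaw": 45, "tx": 0.06, "ty": 0.07, "tz": 2.27, "ax": 0, "ay": 0, "az": 0},
  {"jaw": 45, "tx": 0.06, "ty": 0.07, "tz": 2.27, "ax": 0, "ay": 0, "az": 0},
])

```text
t: 3.3
eef_pos: [528.8, -276.4, 51.5]
ee_rot: [0.002, 0.636, 0.772, 0.0]
force: [-0.3, 0.9, 0.7]
opening: 45.5
gripper_force: 0.0
```

```bash
python3 plan.py 528 -275.5 49 0.2;python3 - <<'E'
from cell import optics
import cv2,numpy as np
s=optics.get_image("scene")["frame"][:,:,::-1]
cv2.imwrite("pics/s2.png",cv2.resize(s[140:225,370:450],(560,595),interpolation=3))
E
```

```text
t [ 0.025 -0.015  0.063] a [ 0.13  0.13 -0.4 ]
pos [ 528.8 -276.4   51.5] F [-0.34  0.92  0.73] open 45.5 gf 0.0 t 3.3 q6 0.78
```

View pics/s2.png

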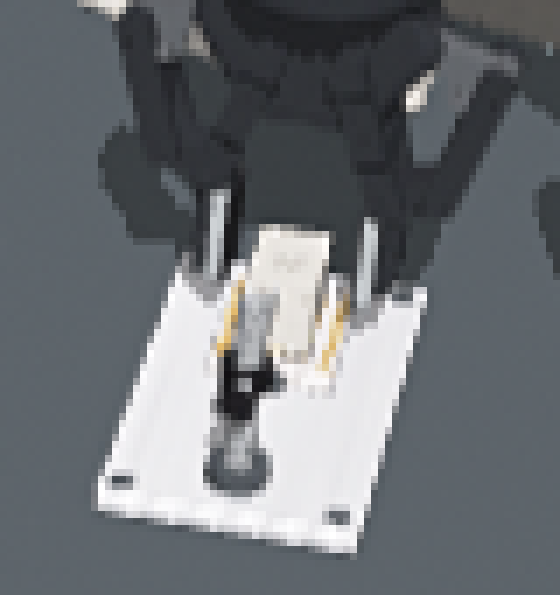

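The fingers (scene ≈ 401,173 and 422,176 after unscaling) straddle the weight evenly, clear of the post and pointer. Closing.

apply_moves([
  {"jaw": 32, "tx": 0, "ty": 0, "tz": 0.06, "ax": 0, "ay": 0, "az": 0},
  {"jaw": 28, "tx": 0, "ty": 0, "tz": 0.06, "ax": 0, "ay": 0, "az": 0},
  {"jaw": 26, "tx": 0, "ty": 0, "tz": 0.06, "ax": 0, "ay": 0, "az": 0},
  {"jaw": 20, "tx": 0, "ty": 0, "tz": 0.06, "ax": 0, "ay": 0, "az": 0},
  {"jaw": 18, "tx": 0, "ty": 0, "tz": 0.06, "ax": 0, "ay": 0, "az": 0},
  {"jaw": 15, "tx": 0, "ty": 0, "tz": 0.06, "ax": 0, "ay": 0, "az": 0},
  {"jaw": 15, "tx": 0, "ty": 0, "tz": 0.06, "ax": 0, "ay": 0, "az": 0},
])

```text
t: 4.05
eef_pos: [528.6, -275.6, 48.1]
ee_rot: [0.001, 0.635, 0.772, 0.0]
force: [1.0, 0.5, 5.4]
opening: 23.4
gripper_force: 62.0
```

```bash
python3 plan.py 528 -275.5 140 0.2
```

```text
t [ 0.003 -0.01  -2.297] a [ 0.08  0.07 -0.35]
pos [ 528.6 -275.6   48.1] F [1.03 0.46 5.42] open 23.4 gf 62.0 t 4.05 q6 0.78
```

apply_moves([
  {"jaw": 15, "tx": 0, "ty": 0, "tz": -0.1, "ax": 0, "ay": 0, "az": 0},
  {"jaw": 15, "tx": 0, "ty": 0, "tz": -0.4, "ax": 0, "ay": 0, "az": 0},
  {"jaw": 15, "tx": 0, "ty": 0, "tz": -0.9, "ax": 0, "ay": 0, "az": 0},
  {"jaw": 15, "tx": 0, "ty": 0, "tz": -1.5, "ax": 0, "ay": 0, "az": 0},
  {"jaw": 15, "tx": 0, "ty": 0, "tz": -2.1, "ax": 0, "ay": 0, "az": 0},
  {"jaw": 15, "tx": 0, "ty": 0, "tz": -2.3, "ax": 0, "ay": 0, "az": 0},
])

```text
t: 4.65
eef_pos: [528.8, -276.0, 142.1]
ee_rot: [0.002, 0.635, 0.772, 0.0]
force: [0.7, 0.2, -1.9]
opening: 23.4
gripper_force: 61.2
```

```bash
python3 plan.py 478.2 158.5 140 0.056; python3 - <<'E'
from cell import optics
import cv2,numpy as np
s=optics.get_image("scene")
np.savez("scene3.npz",f=s["frame"])
s=s["frame"][:,:,::-1]
cv2.imwrite("pics/s3.png",cv2.resize(s[130:225,375:445],(560,600),interpolation=3))  # 8x, 6.316y
E
```

```text
t [10.903  0.851  0.024] a [0.16 0.15 7.9 ]
pos [ 528.8 -276.   142.1] F [ 0.7   0.19 -1.86] open 23.4 gf 61.2 t 4.65 q6 0.78
```

View pics/s3.png

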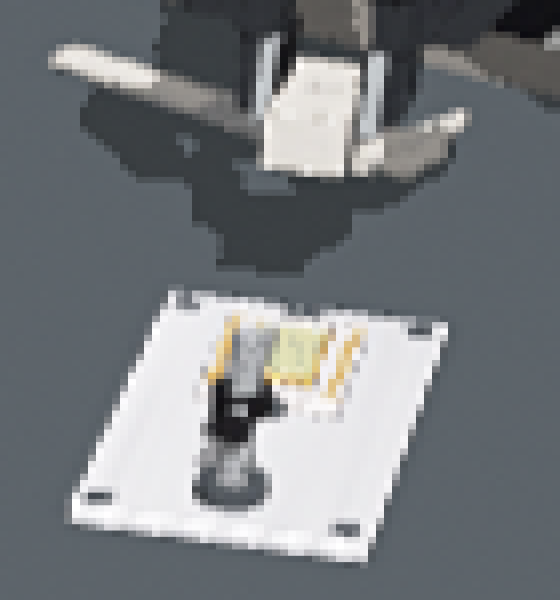

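The weight is lifted clear and level between the pads (scene ≈ 414,150), and the bonded window (≈ 412,186) stayed put. Carrying to the rack.

apply_moves([
  {"jaw": 15, "tx": 10.9, "ty": 0.84, "tz": -0.2, "ax": 0, "ay": 0, "az": 7.9},
  {"jaw": 15, "tx": 10.9, "ty": 0.84, "tz": -0.2, "ax": 0, "ay": 0, "az": 7.9},
  {"jaw": 15, "tx": 10.9, "ty": 0.84, "tz": -0.2, "ax": 0, "ay": 0, "az": 7.9},
  {"jaw": 15, "tx": 10.9, "ty": 0.84, "tz": 0, "ax": 0, "ay": 0, "az": 7.9},
  {"jaw": 15, "tx": 10.9, "ty": 0.84, "tz": 0, "ax": 0, "ay": 0, "az": 7.9},
  {"jaw": 15, "tx": 10.9, "ty": 0.84, "tz": 0, "ax": 0, "ay": 0, "az": 7.9},
  {"jaw": 15, "tx": 10.9, "ty": 0.84, "tz": 0, "ax": 0, "ay": 0, "az": 7.9},
  {"jaw": 15, "tx": 10.9, "ty": 0.84, "tz": 0, "ax": 0, "ay": 0, "az": 7.9},
])

```text
t: 5.5
eef_pos: [479.6, 123.7, 137.9]
ee_rot: [-0.001, 0.687, 0.727, -0.001]
force: [1.2, 0.4, -1.5]
opening: 23.1
gripper_force: 61.2
```

```bash
python3 plan.py 478.5 158 62 0.056
```

```text
t [0.859 0.026 1.897] a [-0.13  0.02 -0.02]
pos [479.6 123.7 137.9] F [ 1.16  0.39 -1.47] open 23.1 gf 61.2 t 5.5 q6 1.63
```

apply_moves([
  {"jaw": 15, "tx": 0.86, "ty": 0.03, "tz": 0.8, "ax": 0, "ay": 0, "az": 0},
  {"jaw": 15, "tx": 0.86, "ty": 0.03, "tz": 1.5, "ax": 0, "ay": 0, "az": 0},
  {"jaw": 15, "tx": 0.86, "ty": 0.03, "tz": 1.9, "ax": 0, "ay": 0, "az": 0},
  {"jaw": 15, "tx": 0.86, "ty": 0.03, "tz": 1.9, "ax": 0, "ay": 0, "az": 0},
  {"jaw": 15, "tx": 0.86, "ty": 0.03, "tz": 1.9, "ax": 0, "ay": 0, "az": 0},
])

```text
t: 6.0
eef_pos: [479.4, 156.1, 62.5]
ee_rot: [-0.001, 0.687, 0.727, -0.001]
force: [-0.3, -0.4, -1.6]
opening: 23.3
gripper_force: 61.1
```

```bash
python3 plan.py 478.5 158 52 0.056; python3 - <<'E'
from cell import optics
import cv2,numpy as np
from h import *
s=optics.get_image("scene")["frame"][:,:,::-1]; s2=s.copy()
o=np.zeros((600,800,3),np.uint8)
f=lambda i:cv2.resize(i[240:340,300:380],(400,500),interpolation=3)
o[:500,:400]=f(s);o[:500,400:]=f(cv2.imread("pics/scene0.png"))
cv2.imwrite("pics/m4.png",o)
E
```

```text
t [ 0.049 -0.02   0.262] a [-0.15  0.02 -0.01]
pos [479.4 156.1  62.5] F [-0.25 -0.42 -1.58] open 23.3 gf 61.1 t 6.0 q6 1.7
```

View pics/m4.png

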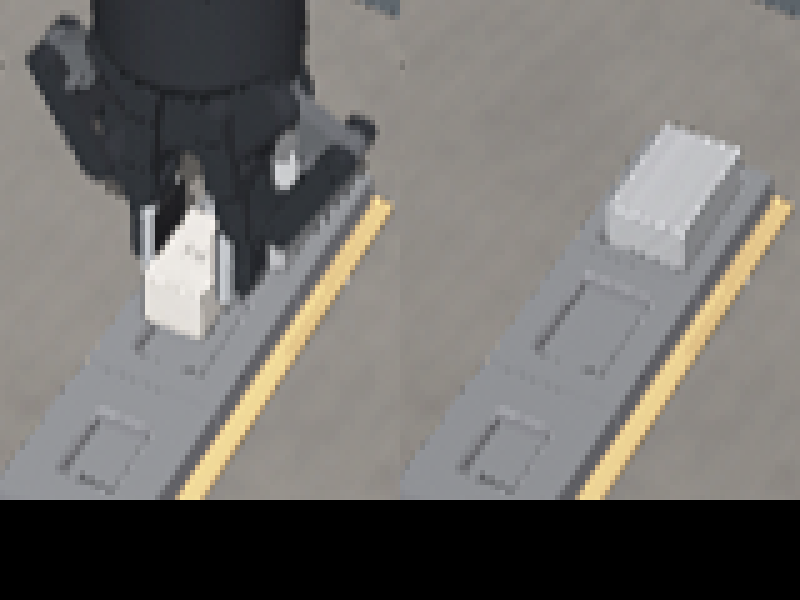

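The weight hangs over the middle pocket; its front bottom edge runs ≈ (329,304)–(342,307), the pocket's front edge ≈ (327,309)–(339,315). Comparing both in world coordinates.

```bash
python3 - <<'E'
from h import *
f=lambda p:src(p,(300,240),5)
for n,z,ps in(("weight bottom front (L,R)",34,[(147,318),(208,336)]),("weight top front(L,R)",59,[(147,268),(213,284)]),("pocket rim front(L,R) far(L,R)",22,[(137,346),(197,376),(188,280),(248,303)])):
    print(n,[np.round(ray("scene",f(p),z),1).tolist() for p in ps])
ax=np.array([-np.sin(.056),np.cos(.056)])
P=np.array([478.5,159.3])
print("expected pocket front corners",np.round(loc([478.5,159.3,.056],[[14.5,22,22],[-14.5,22,22],[14.5,-22,22],[-14.5,-22,22]]),1).tolist(), proj("scene",loc([478.5,159.3,.056],[[14.5,22,22],[-14.5,22,22],[14.5,-22,22],[-14.5,-22,22]])))
E
```

```text
weight bottom front (L,R) [[489.0, 175.1, 34.0], [464.3, 171.2, 34.0]]
weight top front(L,R) [[490.0, 173.0, 59.0], [464.5, 167.4, 59.0]]
pocket rim front(L,R) far(L,R) [[490.6, 180.0, 22.0], [463.1, 181.4, 22.0], [491.5, 140.1, 22.0], [465.2, 138.7, 22.0]]
expected pocket front corners [[491.7, 182.1, 22.0], [462.8, 180.5, 22.0], [494.2, 138.1, 22.0], [465.3, 136.5, 22.0]] [[325.93182511 309.24993651]
 [339.39489024 314.5407256 ]
 [336.53868599 294.47132966]
 [349.74202285 299.47347516]]
```

```bash
python3 - <<'E'
from cell import optics, get_state
import cv2,numpy as np
from h import *
fs=optics.get_image("scene")["frame"]; f=fs.mean(2); f0=C["scene"]["f"].mean(2)
np.save("s5.npy",fs); print(np.round(get_state()["eef_pos"],1))
print("now rows 284-312 cols 326-346");print(f[284:312,326:346].astype(int))
print("scene0 rows 292-318, cols 325-352");print(f0[292:318,325:352].astype(int))
E
```

```text
[481.3 156.2  64.5]
now rows 284-312 cols 326-346
[[ 47  84 206 201  75  26  30  26  50 209 237 232 232 232 233 237 222  39
   49  53]
 [ 44  65 207 201  74  27  26  36 144 252 233 231 232 231 231 236 208  43
   46  51]
 [ 42  65 207 201  74  22  30 106 225 235 231 232 232 233 233 236 109 151
   92  45]
 [ 44  66 208 201  73  23  71 207 239 234 232 222 234 233 235 238  77 211
  166  95]
 [ 39  62 207 200  69  32 154 244 235 233 226 192 229 233 235 237  86 203
  201 144]
 [ 66  60 206 198  71 145 225 236 233 231 211 207 214 227 217 236  76 201
  199 155]
 [117  90 203 194 120 226 236 233 232 232 218 231 209 211 200 237  74 201
  198 154]
 [143 132 200 192 204 236 232 232 232 232 232 231 225 218 227 237  78 202
  198 154]
 [142 142 184 228 234 233 232 233 232 232 231 230 231 232 234 237  63 202
  198 154]
 [143 142 192 246 233 230 232 232 233 232 230 233 233 232 233 237  72 201
  198 154]
 [142 145 214 228 229 231 229 231 230 230 231 233 234 235 235 237  98 201
  197 154]
 [143 144 207 219 221 221 233 228 229 230 229 231 232 234 236 233 107 200
  198 154]
 [145 145 209 221 221 214 234 
[... 3603 characters left out ...]
 147 147 148 119  96]
 [147 147 147 147 148 147 138 147 147 147 147 147 148 148 148 147 139 132
  147 147 147 147 147 148 132  95  97]
 [147 147 147 146 147 147 147 147 147 147 146 140 127 125 148 138 133 148
  147 147 147 147 147 143 103  95  98]
 [145 146 147 147 147 147 147 147 147 147 146 138 120 117 141 122 142 147
  147 147 147 148 148 112  96  97 129]
 [144 139 145 145 146 147 147 146 146 146 147 148 148 148 138 131 147 147
  147 147 147 148 132  83  97 114 183]
 [146 138 144 144 139 145 146 147 147 147 146 146 147 147 147 147 148 147
  147 147 148 142 103  96  97 157 204]
 [147 147 147 146 139 144 139 145 145 146 147 146 147 147 146 146 147 147
  147 147 148 119  96  96 129 194 200]]
```

```bash
python3 - <<'E'
from h import *
from cell import optics,get_state
q,r=fit([("scene",[[14.5,22,22],[-14.5,22,22],[14.5,-22,22],[-14.5,-22,22]],np.array([(326.8,310.3),(339.7,315.5),(337,293.8),(350,300.5)]))],[478,159,.056]);print("slot",np.round(q,3),r)
for z in(32,34,36):
    q,r=fit([("scene",[[12.5,20,z],[-12.5,20,z]],np.array([(327.5,302.6),(339.6,306.7)]))],[478,156,.056]);print("weight",z,np.round(q,3),r)
P=[]
for i in range(10):
    optics.get_image("top");P.append(get_state()["eef_pos"])
print(np.mean(P,0),np.std(P,0))
E
```

```text
slot [4.76637e+02 1.60728e+02 5.70000e-02] [[-0.4, -0.2], [0.2, -0.1], [-0.0, 1.5], [0.2, -0.2]]
weight 32 [4.82862e+02 1.52409e+02 1.13000e-01] [[0.1, 0.1], [-0.1, -0.0]]
weight 34 [4.81894e+02 1.53985e+02 1.12000e-01] [[0.1, 0.0], [-0.1, -0.0]]
weight 36 [4.80926e+02 1.55561e+02 1.12000e-01] [[0.1, 0.0], [-0.1, -0.0]]
[481.16712446 156.25007246  64.36633547] [0.41450522 0.04053443 0.48186024]
```

```bash
python3 plan.py 477.7 159.7 53 0.056
```

```text
t [ 0.089 -0.067  0.265] a [ 0.01 -0.   -0.01]
pos [480.6 156.3  63.6] F [ 0.66  0.17 -2.04] open 23.5 gf 61.1 t 6.6 q6 1.7
```

apply_moves([
  {"jaw": 15, "tx": 0.09, "ty": -0.08, "tz": 0.1, "ax": 0, "ay": 0, "az": 0},
  {"jaw": 15, "tx": 0.09, "ty": -0.08, "tz": 0.25, "ax": 0, "ay": 0, "az": 0},
  {"jaw": 15, "tx": 0.09, "ty": -0.08, "tz": 0.28, "ax": 0, "ay": 0, "az": 0},
  {"jaw": 15, "tx": 0.09, "ty": -0.08, "tz": 0.32, "ax": 0, "ay": 0, "az": 0},
  {"jaw": 15, "tx": 0.09, "ty": -0.08, "tz": 0.36, "ax": 0, "ay": 0, "az": 0},
  {"jaw": 15, "tx": 0.09, "ty": -0.08, "tz": 0.4, "ax": 0, "ay": 0, "az": 0},
  {"jaw": 15, "tx": 0.09, "ty": -0.08, "tz": 0.4, "ax": 0, "ay": 0, "az": 0},
])

```text
t: 7.3
eef_pos: [476.9, 159.8, 49.4]
ee_rot: [-0.0, 0.687, 0.727, -0.0]
force: [-4.2, -0.9, 8.3]
opening: 23.7
gripper_force: 62.4
```

```bash
python3 - <<'E'
from cell import optics,get_state
import numpy as np
P=[]
for i in range(4):
    optics.get_image("top");s=get_state();P.append([*s["eef_pos"],*s["force"],*s["moment"]])
print(np.round(np.mean(P,0),2),s["t"])
E
```

```text
[ 4.7691e+02  1.5980e+02  4.9450e+01 -4.4600e+00 -7.6000e-01  8.4800e+00
 -2.0000e-01  1.1600e+00  3.0000e-02] 7.5
```

Contact on the rim, with the moment pointing at the −x edge; lifting 2 mm, shifting +x ~2 mm and retrying.

apply_moves([
  {"jaw": 15, "tx": 0, "ty": 0, "tz": -0.09, "ax": 0, "ay": 0, "az": 0},
  {"jaw": 15, "tx": 0, "ty": 0.05, "tz": -0.09, "ax": 0, "ay": 0, "az": 0},
  {"jaw": 15, "tx": 0, "ty": 0.05, "tz": -0.05, "ax": 0, "ay": 0, "az": 0},
  {"jaw": 15, "tx": 0, "ty": 0.05, "tz": -0.02, "ax": 0, "ay": 0, "az": 0},
  {"jaw": 15, "tx": 0, "ty": 0.05, "tz": 0.02, "ax": 0, "ay": 0, "az": 0},
  {"jaw": 15, "tx": 0, "ty": 0.05, "tz": 0.02, "ax": 0, "ay": 0, "az": 0},
])

```text
t: 8.1
eef_pos: [478.5, 159.8, 45.9]
ee_rot: [-0.0, 0.687, 0.727, -0.001]
force: [-0.3, 0.8, -1.7]
opening: 23.1
gripper_force: 61.2
```

```bash
cat > rd.py <<'E'
from cell import optics,get_state
import numpy as np
P=[]
for i in range(3):
    optics.get_image("top");s=get_state();P.append([*s["eef_pos"],*s["force"],*s["moment"]])
print(np.round(np.mean(P,0),2).tolist(),s["t"],s["opening"])
E
python3 rd.py
```

```text
[478.81, 159.84, 46.31, 0.16, 0.1, -2.26, 0.01, -0.0, -0.0] 8.25 23.325687053171116
```

It's entering the pocket without contact. Lowering gently to the floor.

apply_moves([
  {"jaw": 15, "tx": 0, "ty": 0, "tz": 0.025, "ax": 0, "ay": 0, "az": 0},
  {"jaw": 15, "tx": 0, "ty": 0, "tz": 0.05, "ax": 0, "ay": 0, "az": 0},
  {"jaw": 15, "tx": 0, "ty": 0, "tz": 0.07, "ax": 0, "ay": 0, "az": 0},
  {"jaw": 15, "tx": 0, "ty": 0, "tz": 0.07, "ax": 0, "ay": 0, "az": 0},
])

```text
t: 8.65
eef_pos: [478.9, 159.8, 43.7]
ee_rot: [-0.0, 0.687, 0.727, -0.0]
force: [0.2, 0.3, -1.8]
opening: 23.4
gripper_force: 61.2
```

```bash
python3 rd.py
```

```text
[479.02, 159.88, 43.83, 0.77, -0.03, -2.05, -0.0, 0.01, 0.02] 8.8 23.411142544856435
```

apply_moves([
  {"jaw": 15, "tx": 0, "ty": 0, "tz": 0.025, "ax": 0, "ay": 0, "az": 0},
  {"jaw": 15, "tx": 0, "ty": 0, "tz": 0.04, "ax": 0, "ay": 0, "az": 0},
  {"jaw": 15, "tx": 0, "ty": 0, "tz": 0.04, "ax": 0, "ay": 0, "az": 0},
])

```text
t: 9.1
eef_pos: [478.9, 159.8, 42.1]
ee_rot: [-0.0, 0.687, 0.727, -0.0]
force: [-0.4, 0.5, -1.9]
opening: 23.7
gripper_force: 61.2
```

```bash
python3 rd.py
```

```text
[479.01, 159.86, 42.21, 0.29, 0.07, -2.28, 0.0, 0.04, -0.03] 9.25 23.682412969925714
```

apply_moves([
  {"jaw": 15, "tx": 0, "ty": 0, "tz": 0.015, "ax": 0, "ay": 0, "az": 0},
  {"jaw": 15, "tx": 0, "ty": 0, "tz": 0.03, "ax": 0, "ay": 0, "az": 0},
  {"jaw": 15, "tx": 0, "ty": 0, "tz": 0.03, "ax": 0, "ay": 0, "az": 0},
])

```text
t: 9.55
eef_pos: [479.2, 159.9, 41.8]
ee_rot: [0.0, 0.687, 0.727, 0.0]
force: [-2.1, -0.9, 3.8]
opening: 24.0
gripper_force: 61.8
```

```bash
python3 rd.py
```

```text
[479.22, 159.92, 41.84, -2.01, -0.11, 4.79, -0.1, 0.51, -0.01] 9.7 23.73886827507088
```

Floor reached at the expected depth with ~6 N. Releasing and rising.

apply_moves([
  {"jaw": 28, "tx": 0, "ty": 0, "tz": -0.01, "ax": 0, "ay": 0, "az": 0},
  {"jaw": 34, "tx": 0, "ty": 0, "tz": -0.01, "ax": 0, "ay": 0, "az": 0},
  {"jaw": 45, "tx": 0, "ty": 0, "tz": -0.01, "ax": 0, "ay": 0, "az": 0},
  {"jaw": 50, "tx": 0, "ty": 0, "tz": -0.05, "ax": 0, "ay": 0, "az": 0},
  {"jaw": 50, "tx": 0, "ty": 0, "tz": -0.6, "ax": 0, "ay": 0, "az": 0},
  {"jaw": 60, "tx": 0, "ty": 0, "tz": -1.6, "ax": 0, "ay": 0, "az": 0},
  {"jaw": 70, "tx": 0, "ty": 0, "tz": -2.4, "ax": 0, "ay": 0, "az": 0},
])

```text
t: 10.4
eef_pos: [479.0, 159.9, 138.3]
ee_rot: [-0.0, 0.687, 0.727, -0.0]
force: [1.5, 0.8, 0.3]
opening: 69.8
gripper_force: 0.0
```

```bash
python3 - <<'E'
from h import *
import cv2
for c,uv,z in(("top",(171.7,268.8),47),("scene",(253.6,375),47)): print(c,ray(c,uv,z))
# loupe: dark pixels in scene0/top0
P=loc([508,382,0],[[18*np.cos(a),18*np.sin(a),48] for a in np.linspace(0,6.28,60)])
for c in("top","scene"):
    p=proj(c,P);print(c,"ring predicted",p.min(0),p.max(0),proj(c,[[508,382,0]]))
print(C["top"]["f"][256:282,158:190].mean(2).astype(int))
print(C["scene"]["f"][360:400,240:270].mean(2).astype(int))
E
python3 plan.py 508 382 140 0.056
```

```text
top [508.95685238 379.98758158  47.        ]
scene [506.17264378 387.29027613  47.        ]
top ring predicted [162.13795916 260.74363347] [179.09671078 277.72453336] [[176.07369657 270.8224689 ]]
scene ring predicted [243.72478153 363.03210711] [265.41934719 381.01828196] [[257.32321309 388.68310621]]
[[126 126 126 126 126 126 126 127 128 127 127 127 126 127 127 127 126 126
  126 126 127 125 124 124 125 124 124 124 124 103  83  83]
 [127 126 126 127 127 127 128 127 129 128 129 127 128 127 127 128 125 126
  126 126 126 126 125 124 124 124 102  83  84  84  83  84]
 [127 127 128 127 126 127 127 128 128 129 129 129 128 128 129 127 127 126
  126 127 126 127 126 126 125 125 104  85  84  85  83  84]
 [126 126 126 126 127 126 127 127 128 129 128 128 128 128 129 128 127 126
  127 127 127 127 127 128 126 105  86  86  85  84  83  84]
 [125 125 126 126 127 126 127 126 126 127 127 128 112  99 117 126 126 126
  125 125 126 127 127 127 126 103  86  86  85  83  83  84]
 [124 124 124 125 125 126 126 126 126 106  87  68  49  51  50  61  92 100
  114 124 103  86  86  85  85  86  86  85  83  84  82  82
[... 2269 characters left out ...]
123 123 125 125 126 126 126 125 124 124 125 125 125 125 125 127 126
  128 127 127 126 125 127 127 127 127 126 127 127 127 127]
 [123 124 124 124 125 124 124 125 124 124 123 125 125 125 125 125 126 127
  126 127 127 127 127 127 127 128 126 127 127 127 126 127]
 [123 122 123 123 123 124 123 124 124 123 122 124 124 124 125 126 126 127
  127 127 127 127 127 127 127 127 126 125 127 127 127 127]]
[[137 138 138 ... 118 138 137]
 [139 138 138 ...  83 118 117]
 [138 138 138 ...  82  81  83]
 ...
 [134 134 133 ... 133 133 134]
 [134 134 133 ... 132 134 133]
 [134 133 133 ... 131 133 133]]
t [ 5.504  1.036 -0.043] a [-0. -0.  0.]
pos [479.  159.9 138.3] F [1.54 0.77 0.28] open 69.8 gf 0.0 t 10.4 q6 1.7
```

apply_moves([
  {"jaw": 70, "tx": 5.5, "ty": 1.06, "tz": 0, "ax": 0, "ay": 0, "az": -90},
  {"jaw": 70, "tx": 5.5, "ty": 1.06, "tz": 0, "ax": 0, "ay": 0, "az": -90},
  {"jaw": 70, "tx": 5.5, "ty": 1.06, "tz": 0, "ax": 0, "ay": 0, "az": -90},
  {"jaw": 70, "tx": 5.5, "ty": 1.06, "tz": 0, "ax": 0, "ay": 0, "az": -90},
  {"jaw": 70, "tx": 5.5, "ty": 1.06, "tz": 0, "ax": 0, "ay": 0, "az": -90},
  {"jaw": 70, "tx": 5.5, "ty": 1.06, "tz": 0, "ax": 0, "ay": 0, "az": -90},
  {"jaw": 70, "tx": 5.5, "ty": 1.06, "tz": 0, "ax": 0, "ay": 0, "az": -90},
  {"jaw": 70, "tx": 5.5, "ty": 1.06, "tz": 0, "ax": 0, "ay": 0, "az": -90},
])

```text
t: 11.2
eef_pos: [508.9, 382.4, 136.6]
ee_rot: [-0.0, 0.153, 0.988, -0.0]
force: [-0.1, -0.6, 0.9]
opening: 69.9
gripper_force: 0.0
```

```bash
python3 plan.py 509 382 44 1.627; python3 - <<'E'
from cell import optics
import cv2,numpy as np
o=np.zeros((600,800,3),np.uint8)
s=optics.get_image("scene")["frame"];t=optics.get_image("top")["frame"]
np.savez("after.npz",s=s,t=t)
s=s[:,:,::-1];t=t[:,:,::-1]
o[:,:400]=cv2.resize(s[260:335,315:365],(400,600),interpolation=3)
o[:300,400:]=cv2.resize(t[260:305,230:290],(400,300),interpolation=3)
o[300:,400:]=cv2.resize(t[225:285,430:510],(400,300),interpolation=3)
cv2.imwrite("pics/m6.png",o)
E
```

```text
t [-0.005 -0.009  2.315] a [-2.000e-02 -2.000e-02 -2.085e+01]
pos [508.9 382.4 136.6] F [-0.14 -0.59  0.94] open 69.9 gf 0.0 t 11.2 q6 0.85
```

View pics/m6.png

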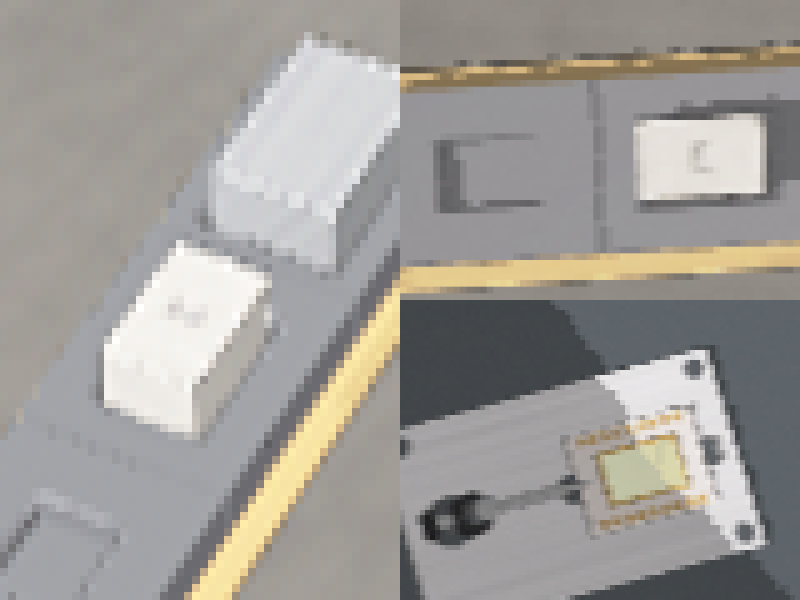

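The weight sits flat and level in the middle pocket with a gap all round (top ≈ 275,284). In the shaded stage view the pointer rod shows from the collar (≈ 448,265) to a tip near (467,261). Now measuring the pointer height.

```bash
python3 - <<'E'
import numpy as np
d=np.load("after.npz");s=d["s"].astype(int);t=d["t"].astype(int)
print("scene R rows172-203 cols 398-416");print(s[172:203,398:416,0]);print("B");print(s[172:190,398:416,2])
print("top mean rows 254-270 cols 444-478");
for r in t[255:270,444:476].mean(2).astype(int): print(*r)
E
```

```text
scene R rows172-203 cols 398-416
[[103 104 104 104 104 105 104 104 104 104 104 105 104 104 104 104 104 104]
 [104 104 104 103 104 104 104 104 104 104 104 104 104 104 104 104 104 104]
 [102 103 103 103 103 104 104 103 104 104 104 104 103 104 104 104 104 104]
 [ 98  98  97  98 100 101 102 102 103 103 104 104 104 104 104 104 104 105]
 [124 203 183 178 115 117  82  95  95  97 100 101 103 104 104 104 104 104]
 [125 219 238 246 218 222 204 227 176 189 123 118  85 101 102 103 103 102]
 [138 145 246 251 250 252 253 255 242 249 221 219 169  96 138  96 109 122]
 [232 232 252 248 247 244 247 249 250 251 252 254 209 124 141  92 113 184]
 [251 250 249 247 247 229 244 252 254 251 253 237 231 229 219 230 187 243]
 [249 248 247 247 248 239 229 235 235 229 231 180 252 250 252 255 244 253]
 [248 248 247 248 246 251 146 129 129 146 137 157 244 238 241 245 246 245]
 [248 248 248 248 242 247  89 125 137 118 123 163 245 231 240 240 241 216]
 [249 249 249 239 252 217  93 123 134 114 114 177 235 213 231 232 232 155]
 [253 233 253 195 238 141 102 133 121 135 125 202 215 213 212 215 204 142]
 [236 171 238 172
[... 3840 characters left out ...]
29 127 122 131 132 111 77 64 70 141 167 165 165 165 138 163 185 184 173
65 102 124 126 126 123 119 120 124 130 128 124 127 131 137 153 162 162 161 115 93 98 111 150 164 165 165 146 124 127 123 126
80 115 129 127 126 119 121 125 133 137 127 148 162 162 162 162 163 163 163 162 161 161 132 147 167 165 165 151 131 151 165 164
77 114 132 129 130 136 134 151 164 162 162 162 162 163 162 161 161 161 161 162 162 163 145 153 166 166 165 165 165 165 164 156
74 95 121 132 127 148 163 162 163 163 162 162 161 161 161 161 162 163 162 161 160 161 143 137 156 165 164 165 148 143 149 126
70 78 62 49 108 151 163 162 162 160 161 160 162 162 163 161 159 160 160 161 162 161 161 133 146 151 122 123 133 117 145 148
```

```bash
python3 - <<'E'
from h import *
import cv2
d=np.load("after.npz")["t"]
r=d[245:275,465:495]
hsv=cv2.cvtColor(r,cv2.COLOR_RGB2HSV)
m=((hsv[...,1]>35)&(hsv[...,0]>20)&(hsv[...,0]<50)).astype(np.uint8)
n,l,s,c=cv2.connectedComponentsWithStats(m);i=1+s[1:,4].argmax();print(s[i],c[i]+[465,245])
ys,xs=np.where(l==i);b=cv2.minAreaRect(np.c_[xs,ys].astype(np.float32));print(b)
u=np.array(b[0])+[465,245];print("window(top)",ray("top",u,20))
w=ray("top",(276.2+.0,283.6),39)
E
python3 plan.py 509 382 44 1.627
```

```text
[  4   8  19  13 163] [478.12269939 258.61349693]
((13.161540031433105, 13.592306137084961), (10.173871040344238, 16.313276290893555), 74.74488067626953)
window(top) [ 529.01279004 -275.97504329   20.        ]
t [-0.000e+00 -1.000e-03  2.318e+00] a [-1.000e-02 -2.000e-02 -2.126e+01]
pos [509.  382.1 136.7] F [-0.04 -0.08 -0.48] open 69.9 gf 0.0 t 11.3 q6 0.85
```

apply_moves([
  {"jaw": 70, "tx": 0, "ty": 0, "tz": 0, "ax": 0, "ay": 0, "az": -21.3},
  {"jaw": 70, "tx": 0, "ty": 0, "tz": 0.5, "ax": 0, "ay": 0, "az": -21.3},
  {"jaw": 70, "tx": 0, "ty": 0, "tz": 1.3, "ax": 0, "ay": 0, "az": -21.3},
  {"jaw": 60, "tx": 0, "ty": 0, "tz": 2.0, "ax": 0, "ay": 0, "az": -21.3},
  {"jaw": 55, "tx": 0, "ty": 0, "tz": 2.22, "ax": 0, "ay": 0, "az": -21.3},
  {"jaw": 48, "tx": 0, "ty": 0, "tz": 2.22, "ax": 0, "ay": 0, "az": -21.3},
  {"jaw": 44, "tx": 0, "ty": 0, "tz": 2.22, "ax": 0, "ay": 0, "az": -21.3},
  {"jaw": 44, "tx": 0, "ty": 0, "tz": 2.22, "ax": 0, "ay": 0, "az": -21.3},
])

```text
t: 12.1
eef_pos: [510.5, 382.8, 50.7]
ee_rot: [0.002, -0.028, 1.0, 0.001]
force: [0.3, -0.3, 0.4]
opening: 44.0
gripper_force: 0.0
```

apply_moves([
  {"jaw": 40, "tx": 0, "ty": 0, "tz": 0, "ax": 0, "ay": 0, "az": 0},
  {"jaw": 38, "tx": 0, "ty": 0, "tz": 0, "ax": 0, "ay": 0, "az": 0},
  {"jaw": 36, "tx": 0, "ty": 0, "tz": 0, "ax": 0, "ay": 0, "az": 0},
  {"jaw": 34, "tx": 0, "ty": 0, "tz": 0, "ax": 0, "ay": 0, "az": 0},
  {"jaw": 34, "tx": 0, "ty": 0, "tz": 0, "ax": 0, "ay": 0, "az": 0},
])

```text
t: 12.6
eef_pos: [509.5, 382.0, 49.0]
ee_rot: [0.001, -0.028, 1.0, 0.0]
force: [-0.2, -1.0, 2.9]
opening: 34.2
gripper_force: 6.7
```

```bash
python3 rd.py;  python3 plan.py 509 382 48 0.2
```

```text
[509.49, 381.97, 48.95, -0.19, -1.15, 2.72, -0.16, 0.0, 0.01] 12.75 34.269975849529416
t [0.012 0.001 0.024] a [5.00e-02 4.00e-02 8.18e+01]
pos [509.5 382.   49. ] F [-0.3  -1.31  3.48] open 34.3 gf 6.7 t 12.75 q6 0.48
```

apply_moves([
  {"jaw": 50, "tx": 0, "ty": 0, "tz": 0, "ax": 0, "ay": 0, "az": 0},
  {"jaw": 55, "tx": 0, "ty": 0, "tz": 0, "ax": 0, "ay": 0, "az": 0},
  {"jaw": 55, "tx": 0, "ty": 0, "tz": 0, "ax": 0, "ay": 0, "az": 82},
  {"jaw": 55, "tx": 0, "ty": 0, "tz": 0, "ax": 0, "ay": 0, "az": 82},
  {"jaw": 55, "tx": 0, "ty": 0, "tz": 0, "ax": 0, "ay": 0, "az": 82},
  {"jaw": 55, "tx": 0, "ty": 0, "tz": 0, "ax": 0, "ay": 0, "az": 82},
  {"jaw": 55, "tx": 0, "ty": 0, "tz": 0, "ax": 0, "ay": 0, "az": 82},
  {"jaw": 55, "tx": 0, "ty": 0, "tz": 0, "ax": 0, "ay": 0, "az": 82},
])

```text
t: 13.55
eef_pos: [508.6, 381.8, 47.5]
ee_rot: [-0.0, 0.412, 0.911, -0.0]
force: [-0.1, -0.3, -0.2]
opening: 54.7
gripper_force: 0.0
```

```bash
python3 plan.py 509.5 382 49 0.2
```

```text
t [-0.012  0.02  -0.038] a [-7.000e-02 -1.000e-02  2.989e+01]
pos [508.6 381.8  47.5] F [-0.05 -0.3  -0.15] open 54.7 gf 0.0 t 13.55 q6 1.39
```

apply_moves([
  {"jaw": 55, "tx": 0, "ty": 0, "tz": 0, "ax": 0, "ay": 0, "az": 30},
  {"jaw": 55, "tx": 0, "ty": 0, "tz": 0, "ax": 0, "ay": 0, "az": 30},
  {"jaw": 55, "tx": 0, "ty": 0, "tz": 0, "ax": 0, "ay": 0, "az": 30},
  {"jaw": 50, "tx": 0, "ty": 0, "tz": 0, "ax": 0, "ay": 0, "az": 30},
  {"jaw": 44, "tx": 0, "ty": 0, "tz": 0, "ax": 0, "ay": 0, "az": 30},
  {"jaw": 40, "tx": 0, "ty": 0, "tz": 0, "ax": 0, "ay": 0, "az": 30},
  {"jaw": 36, "tx": 0, "ty": 0, "tz": 0, "ax": 0, "ay": 0, "az": 30},
  {"jaw": 28, "tx": 0, "ty": 0, "tz": 0, "ax": 0, "ay": 0, "az": 30},
])

```text
t: 14.35
eef_pos: [509.2, 382.0, 48.6]
ee_rot: [0.0, 0.631, 0.776, 0.0]
force: [1.0, -1.0, -0.4]
opening: 32.4
gripper_force: 59.4
```

apply_moves([
  {"jaw": 25, "tx": 0, "ty": 0, "tz": 0, "ax": 0, "ay": 0, "az": 0},
  {"jaw": 25, "tx": 0, "ty": 0, "tz": 0, "ax": 0, "ay": 0, "az": 0},
  {"jaw": 25, "tx": 0, "ty": 0, "tz": 0, "ax": 0, "ay": 0, "az": 0},
])

```text
t: 14.65
eef_pos: [509.2, 382.0, 48.5]
ee_rot: [0.0, 0.631, 0.776, 0.0]
force: [-0.8, -1.1, 1.6]
opening: 32.5
gripper_force: 59.5
```

```bash
python3 rd.py;  python3 plan.py 529.7 -278 150 0.253
```

```text
[509.18, 382.03, 48.51, 0.04, 0.36, 1.63, 0.02, 0.08, -0.02] 14.8 32.34942360011637
t [-16.261  -2.844  -2.542] a [ 0.02 -0.01 -2.79]
pos [509.2 382.   48.5] F [-0.3   0.42  0.76] open 32.3 gf 59.6 t 14.8 q6 1.9
```

apply_moves([
  {"jaw": 25, "tx": 0, "ty": 0, "tz": -0.3, "ax": 0, "ay": 0, "az": 0},
  {"jaw": 25, "tx": 0, "ty": 0, "tz": -1.0, "ax": 0, "ay": 0, "az": 0},
  {"jaw": 25, "tx": 0, "ty": 0, "tz": -2.0, "ax": 0, "ay": 0, "az": 0},
  {"jaw": 25, "tx": 0, "ty": 0, "tz": -2.8, "ax": 0, "ay": 0, "az": 0},
  {"jaw": 25, "tx": -0.7, "ty": -0.12, "tz": -3.0, "ax": 0, "ay": 0, "az": -2.8},
  {"jaw": 25, "tx": -1.7, "ty": -0.3, "tz": -3.0, "ax": 0, "ay": 0, "az": -2.8},
  {"jaw": 25, "tx": -2.9, "ty": -0.5, "tz": -3.0, "ax": 0, "ay": 0, "az": -2.8},
  {"jaw": 25, "tx": -4.1, "ty": -0.7, "tz": -3.0, "ax": 0, "ay": 0, "az": -2.8},
])

```text
t: 15.6
eef_pos: [514.8, 214.3, 169.0]
ee_rot: [0.0, 0.612, 0.791, 0.0]
force: [0.8, -0.2, -0.6]
opening: 31.8
gripper_force: 59.6
```

```bash
python3 plan.py 529.7 -278 170 0.253
```

```text
t [-12.006  -2.737  -0.023] a [0.06 0.02 0.08]
pos [514.8 214.3 169. ] F [ 0.82 -0.2  -0.65] open 31.8 gf 59.6 t 15.6 q6 1.59
```

apply_moves([
  {"jaw": 25, "tx": -1.2, "ty": -0.27, "tz": 0, "ax": 0, "ay": 0, "az": 0},
  {"jaw": 25, "tx": -2.4, "ty": -0.55, "tz": 0, "ax": 0, "ay": 0, "az": 0},
  {"jaw": 25, "tx": -3.6, "ty": -0.82, "tz": 0, "ax": 0, "ay": 0, "az": 0},
  {"jaw": 25, "tx": -4.8, "ty": -1.1, "tz": 0, "ax": 0, "ay": 0, "az": 0},
  {"jaw": 25, "tx": -6.0, "ty": -1.37, "tz": 0, "ax": 0, "ay": 0, "az": 0},
  {"jaw": 25, "tx": -7.2, "ty": -1.64, "tz": 0, "ax": 0, "ay": 0, "az": 0},
  {"jaw": 25, "tx": -8.4, "ty": -1.9, "tz": 0, "ax": 0, "ay": 0, "az": 0},
  {"jaw": 25, "tx": -9.4, "ty": -2.14, "tz": 0, "ax": 0, "ay": 0, "az": 0},
])

```text
t: 16.4
eef_pos: [525.9, -172.5, 168.9]
ee_rot: [0.0, 0.613, 0.79, -0.0]
force: [0.9, 0.2, -1.4]
opening: 32.0
gripper_force: 59.6
```

```bash
python3 plan.py 529.7 -278 160 0.253
```

```text
t [-2.578 -0.564  0.224] a [ 0.02  0.05 -0.07]
pos [ 525.9 -172.5  168.9] F [ 0.88  0.25 -1.42] open 32.0 gf 59.6 t 16.4 q6 0.88
```

apply_moves([
  {"jaw": 25, "tx": -0.9, "ty": -0.2, "tz": 0, "ax": 0, "ay": 0, "az": 0},
  {"jaw": 25, "tx": -1.7, "ty": -0.37, "tz": 0, "ax": 0, "ay": 0, "az": 0},
  {"jaw": 25, "tx": -2.3, "ty": -0.5, "tz": 0, "ax": 0, "ay": 0, "az": 0},
  {"jaw": 25, "tx": -2.58, "ty": -0.56, "tz": 0.2, "ax": 0, "ay": 0, "az": 0},
  {"jaw": 25, "tx": -2.58, "ty": -0.56, "tz": 0.22, "ax": 0, "ay": 0, "az": 0},
  {"jaw": 25, "tx": -2.58, "ty": -0.56, "tz": 0.22, "ax": 0, "ay": 0, "az": 0},
  {"jaw": 25, "tx": -2.58, "ty": -0.56, "tz": 0.22, "ax": 0, "ay": 0, "az": 0},
])

```text
t: 17.1
eef_pos: [530.3, -273.8, 159.4]
ee_rot: [-0.0, 0.612, 0.791, 0.0]
force: [-0.8, -0.0, -1.1]
opening: 32.1
gripper_force: 59.6
```

```bash
python3 rd.py; python3 plan.py 529.7 -278 108 0.253
```

```text
[530.54, -274.03, 159.76, -0.13, -0.22, -0.92, 0.01, 0.01, -0.0] 17.25 32.18562679927201
t [-0.086 -0.046  1.297] a [0.02 0.01 0.09]
pos [ 530.6 -274.2  159.9] F [-0.63 -0.59 -0.72] open 32.2 gf 59.6 t 17.25 q6 0.73
```

Lowering in stages to 8 mm above the target, then looking.

apply_moves([
  {"jaw": 25, "tx": -0.09, "ty": -0.05, "tz": 0.3, "ax": 0, "ay": 0, "az": 0},
  {"jaw": 25, "tx": -0.09, "ty": -0.05, "tz": 0.7, "ax": 0, "ay": 0, "az": 0},
  {"jaw": 25, "tx": -0.09, "ty": -0.05, "tz": 1.1, "ax": 0, "ay": 0, "az": 0},
  {"jaw": 25, "tx": -0.09, "ty": -0.05, "tz": 1.25, "ax": 0, "ay": 0, "az": 0},
  {"jaw": 25, "tx": -0.09, "ty": -0.05, "tz": 1.29, "ax": 0, "ay": 0, "az": 0},
  {"jaw": 25, "tx": -0.09, "ty": -0.05, "tz": 1.29, "ax": 0, "ay": 0, "az": 0},
])

```text
t: 17.85
eef_pos: [529.2, -279.3, 107.8]
ee_rot: [-0.0, 0.612, 0.791, -0.0]
force: [0.1, 1.2, -0.5]
opening: 32.3
gripper_force: 59.6
```

```bash
python3 rd.py; python3 plan.py 529.7 -278 100.5 0.253; python3 - <<'E'
from cell import optics
import cv2,numpy as np
from h import *
s=optics.get_image("scene")["frame"];np.save("s9.npy",s)
cv2.imwrite("pics/s9.png",cv2.resize(s[140:215,380:440,::-1],(480,600),interpolation=3))
for z in (58,59.5,61):
    a=np.linspace(0,2*np.pi,180);p=proj("scene",loc([529.7,-278,0],[[16*np.cos(x),16*np.sin(x),z] for x in a]));print(z,p.min(0),p.max(0))
E
```

```text
[529.75, -279.66, 108.75, -0.45, 0.0, -1.06, 0.01, -0.01, -0.01] 18.0 32.26103416976153
t [0.044 0.006 0.212] a [0.07 0.09 0.  ]
pos [ 529.9 -279.8  109. ] F [-1.23 -0.8  -0.96] open 32.3 gf 59.6 t 18.0 q6 0.72
58 [404.69126748 168.52121647] [417.94523293 175.86555822]
59.5 [404.74072378 168.00536834] [418.0045089  175.34576895]
61 [404.79025251 167.4887707 ] [418.06387187 174.82521071]
```

View pics/s9.png

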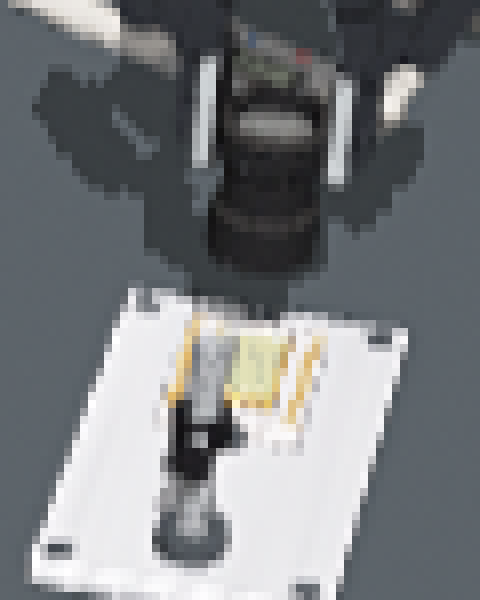

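The loupe hangs upright and level between the pads (scene ≈ 412,165; bottom rim row ≈ 174), clear of the post and pointer. Lowering the last 8 mm and shifting +1.7 mm in y.

apply_moves([
  {"jaw": 25, "tx": 0.04, "ty": 0.01, "tz": 0.04, "ax": 0, "ay": 0, "az": 0},
  {"jaw": 25, "tx": 0.04, "ty": 0.01, "tz": 0.1, "ax": 0, "ay": 0, "az": 0},
  {"jaw": 25, "tx": 0.04, "ty": 0.01, "tz": 0.16, "ax": 0, "ay": 0, "az": 0},
  {"jaw": 25, "tx": 0.04, "ty": 0.01, "tz": 0.2, "ax": 0, "ay": 0, "az": 0},
  {"jaw": 25, "tx": 0.04, "ty": 0.01, "tz": 0.21, "ax": 0, "ay": 0, "az": 0},
  {"jaw": 25, "tx": 0.04, "ty": 0.01, "tz": 0.21, "ax": 0, "ay": 0, "az": 0},
  {"jaw": 25, "tx": 0.04, "ty": 0.01, "tz": 0.21, "ax": 0, "ay": 0, "az": 0},
])

```text
t: 18.75
eef_pos: [529.3, -277.7, 99.5]
ee_rot: [0.0, 0.612, 0.791, 0.0]
force: [-0.0, 0.8, -0.7]
opening: 31.8
gripper_force: 59.6
```

```bash
python3 rd.py; python3 - <<'E'
from cell import optics
import numpy as np
from h import *
s=optics.get_image("scene")["frame"]
a=np.linspace(0,2*np.pi,180)
for st in([529.76,-280.31,0],[529.7,-278,0]):
    p=proj("scene",loc(st,[[16*np.cos(x),16*np.sin(x),52] for x in a]));print("expected rim box",p.min(0),p.max(0))
for r in s[163:196,400:424].mean(2).astype(int): print(*r)
E
```

```text
[529.33, -277.73, 99.58, 0.6, -0.07, -0.81, -0.01, 0.02, -0.0] 18.9 31.919546116340047
expected rim box [404.87978063 170.12063874] [418.0806586  177.46402845]
expected rim box [404.49416352 170.57714637] [417.7089952 177.9370596]
63 62 65 130 188 158 30 43 32 35 36 38 38 35 28 35 37 36 31 34 111 207 170 43
63 62 63 103 133 124 73 50 24 37 50 38 40 38 39 39 38 37 32 43 130 206 158 53
63 62 59 60 99 91 103 37 20 30 49 33 34 37 45 36 34 28 27 57 151 207 153 59
62 62 62 63 103 102 86 32 27 27 29 25 33 37 38 33 31 26 24 62 141 167 125 58
64 62 62 63 104 102 51 21 29 34 36 32 41 40 32 39 36 32 27 57 65 73 77 60
63 62 63 63 89 83 39 29 30 33 37 38 39 39 38 38 35 32 28 56 62 60 60 62
62 63 62 62 62 49 39 43 33 34 36 38 39 39 38 38 37 31 34 48 64 83 60 61
62 63 63 62 63 51 33 46 52 45 39 38 37 38 37 33 43 48 46 47 66 104 80 60
63 63 63 63 63 47 25 38 54 56 51 57 56 55 49 48 56 57 43 44 65 104 101 81
61 62 63 63 64 33 26 33 37 46 53 60 61 58 53 49 51 40 27 51 64 87 102 100
61 62 63 64 63 27 27 33 34 35 36 36 42 36 37 28 35 32 28 57 63 82 100 99
58 59 60 62 63 36 26 32 35 38 38 39 39 39 39 37 
[... 1235 characters left out ...]
191 223 212 216 206 183 243 241 186 213 186 236 233 231 231
187 175 142 129 154 181 183 136 179 203 206 195 198 191 163 243 226 171 225 226 235 232 231 231
228 154 51 56 149 179 180 113 85 233 167 191 158 175 170 242 184 197 212 236 234 232 231 231
246 123 21 60 170 189 187 98 57 240 224 232 211 213 221 234 183 234 195 236 233 231 232 232
234 121 21 52 143 140 131 64 44 179 243 246 236 233 239 218 195 229 205 235 233 231 232 233
232 118 16 27 48 50 26 27 32 108 202 244 230 237 246 242 236 205 224 235 232 231 232 234
243 109 17 47 133 146 28 26 25 86 114 232 226 247 247 249 250 210 236 234 231 231 232 234
244 94 20 53 140 169 23 24 59 95 157 237 226 241 216 233 223 195 235 233 231 232 233 234
```

apply_moves([
  {"jaw": 25, "tx": 0, "ty": 0, "tz": -0.02, "ax": 0, "ay": 0, "az": 0},
  {"jaw": 25, "tx": 0, "ty": 0, "tz": -0.02, "ax": 0, "ay": 0, "az": 0},
  {"jaw": 25, "tx": 0, "ty": 0, "tz": -0.02, "ax": 0, "ay": 0, "az": 0},
  {"jaw": 25, "tx": 0, "ty": 0, "tz": -0.02, "ax": 0, "ay": 0, "az": 0},
  {"jaw": 25, "tx": 0, "ty": 0, "tz": -0.02, "ax": 0, "ay": 0, "az": 0},
])

```text
t: 19.45
eef_pos: [529.2, -277.7, 100.2]
ee_rot: [-0.0, 0.612, 0.791, -0.0]
force: [-0.0, 0.0, -1.2]
opening: 31.6
gripper_force: 59.6
```

```bash
python3 rd.py; python3 -c "
from cell import ctrl
print(ctrl.hand_in())"
```

```text
[529.24, -277.66, 100.23, -0.27, 0.24, -0.49, 0.03, 0.0, 0.0] 19.6 31.70172161604886
the job is handed in; nothing more can be done
None
```

I handed the job in at 19.6 s: the weight is down flat in its own slot, and the loupe is held still and upright over the window with its rim about 52 mm above the work surface; that height matches the pointer tip only as read from the images (about ±2 mm), and no verdict came back.

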